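# Line up the gingerbread houses by height

### The arm

A 6-joint arm with a two-finger parallel gripper is mounted at the origin on the work surface. World frame = base frame: x ahead of the robot, y to its left, z up, the work surface at z = 0. Lengths are in mm, angles in rad, forces in N, time in s.
With the tool pointing down it reaches from about 300 to 775 mm from the base axis. Payload 14.6 kg.
Tool frame: the origin (TCP) lies at the very end of the fingers, on their centre line; the grasp point (between the pads) lies 19 mm behind it; z points along the fingers, y is the line along which they close (so a half turn about z gives the same grasp; the last joint's range is limited). The gripper opens to 94 mm and grips with 3 to 60 N. Pads are 16 mm wide; open, the fingers measure 119 mm over their backs; the gripper's body (75 mm by 177 mm) begins 78 mm behind the grasp point.
Start: joints at [-1.247, 0.3, 1.521, -0, 1.321, -0.067], TCP at [209.503, -508.525, 205.446] pointing down, gripper open.
Joint ranges: [-3.03, 3.03], [-0.79, 2.21], [0.23, 2.52], [-1.04, 4.18], [0, 3.07], [-2.55, 2.55]. Speed limits (rad/s): [2.22, 2.22, 2.57, 3.14, 3.14, 3.14].

### API

Orientations are given as [roll, pitch, yaw] about the fixed x, y, z axes, in that order (R = Rz(yaw) Ry(pitch) Rx(roll)).
In Python, from cell import manip, optics gives the robot as it stands.
- The arm moves only by the shell command python3 -m crank 'ROWS' [FORCE]. ROWS is JSON, a list of rows, each a list of 7 numbers: the opening in per cent of the stroke, from 0 (shut) to 100 (fully open), then the shift along the tool's x, y, z in mm, then the turn, a rotation vector about the tool's x, y, z in rad. A call has 1 to 10 rows; each row is the pose to reach, as a shift and turn from the pose commanded when the call began, along the tool's axes at that moment; what a row does not reach only later rows make up. A row lasts 1/10 s, in which the tool goes at most 50 mm and 8.59 degrees, less where a joint would pass 70% of its speed; a pose out of reach is approached as far as the arm can. A call with a gripper value outside its range is refused whole. The fingers move at their own pace and stop on an object; FORCE is the grip in N (left out, the last holds). Time passes only in rows, so rows that repeat a pose let the fingers close. It gives the time, the measured TCP pose, the force, the opening and the grip force at its end, in the units of the state.
- manip.read_state(): the state, without advancing time (a new reading comes with each control period).
- optics.camera(name): name is "side" or "top"; returns (picture, depth): 384x512x3 uint8, red, green, blue; 384x512 float32, mm along the optical axis (not along the pixel's ray), 0 where there is no reading.
- optics.calibration(name): a dict with "camera_matrix" (3x3 intrinsics, pixels), "R" (3x3) and "t" (3): a world point X has camera coordinates R X + t. Camera axes: x right, y down, z forward; pixel columns grow to the right and rows downward; lengths in mm; the calibration is good to about 2 mm. A picture is of the moment at which its call begins. calibration takes no time and is no camera call.
- manip.sign_off(): hands the job in; it is judged then, once.
The state is a dict: "clock": time; "joints": joint angles; "qd": joint speeds; "effort": joint torques, N m; "eef_pos": TCP position; "eef_rot": TCP orientation; "wrist_force": force on the tool from outside, world axes, zero at the start; "moment": the same for the moment, N m; "finger_gap": finger opening in mm; "finger_force": force on a finger pad.
Only numpy, scipy, OpenCV 4.12 (cv2) and the standard library are available. Lean on these libraries where they do the work, as an engineer would, in place of code of your own. Each camera call takes 0.05 s, during which the arm holds its last target. There are 200 camera calls.

### The job

Four iced gingerbread houses of four different heights stand on the baking tray. Line them up on the wooden display board, one upright on the middle of each white doily, in order of height: the tallest next to the yellow star, then shorter and shorter, the shortest next to the red heart. Set each one down gently; do not drop or topple any.

Things in the scene. Friction and masses are not known exactly. Their poses are not given: they have to be found in the camera images.
- house_50_mid (a point): the shortest house, 50 mm high: brown gingerbread walls, white iced barrel roof with a red dot on its crown. Plan 44 mm (its x, along the ridge) by 40 mm (its y, wall to wall; the flat side walls reach 30 mm up, then the round roof). This point is its centre, half-way up; its z is up. Rigid, about 0.05 to 0.2 kg. It starts upright on the baking tray, whose sheet is 3 mm thick and whose rim is 8 mm high; tray and board may swap sides of the table
- house_65_mid (a point): the second shortest house, 65 mm high: brown gingerbread walls, white iced barrel roof with a red dot on its crown. Plan 44 mm (its x, along the ridge) by 40 mm (its y, wall to wall; the flat side walls reach 45 mm up, then the round roof). This point is its centre, half-way up; its z is up. Rigid, about 0.05 to 0.2 kg. It starts upright on the baking tray, whose sheet is 3 mm thick and whose rim is 8 mm high; tray and board may swap sides of the table
- house_80_mid (a point): the second tallest house, 80 mm high: brown gingerbread walls, white iced barrel roof with a red dot on its crown. Plan 44 mm (its x, along the ridge) by 40 mm (its y, wall to wall; the flat side walls reach 60 mm up, then the round roof). This point is its centre, half-way up; its z is up. Rigid, about 0.05 to 0.2 kg. It starts upright on the baking tray, whose sheet is 3 mm thick and whose rim is 8 mm high; tray and board may swap sides of the table
- house_95_mid (a point): the tallest house, 95 mm high: brown gingerbread walls, white iced barrel roof with a red dot on its crown. Plan 44 mm (its x, along the ridge) by 40 mm (its y, wall to wall; the flat side walls reach 75 mm up, then the round roof). This point is its centre, half-way up; its z is up. Rigid, about 0.05 to 0.2 kg. It starts upright on the baking tray, whose sheet is 3 mm thick and whose rim is 8 mm high; tray and board may swap sides of the table
- mark_1: first of the four flat white round doilies, 60 mm across, in a row (straight within 5 mm) on the wooden board (110 x 400 x 12 mm), about 90 mm apart, numbered along the board from its left (+y) end to its right; origin: its centre, on the board's top face, on which the houses stand; its y runs along the row
- mark_2: second of the four flat white round doilies, 60 mm across, in a row (straight within 5 mm) on the wooden board (110 x 400 x 12 mm), about 90 mm apart, numbered along the board from its left (+y) end to its right; origin: its centre, on the board's top face, on which the houses stand; its y runs along the row
- mark_3: third of the four flat white round doilies, 60 mm across, in a row (straight within 5 mm) on the wooden board (110 x 400 x 12 mm), about 90 mm apart, numbered along the board from its left (+y) end to its right; origin: its centre, on the board's top face, on which the houses stand; its y runs along the row
- mark_4: last of the four flat white round doilies, 60 mm across, in a row (straight within 5 mm) on the wooden board (110 x 400 x 12 mm), about 90 mm apart, numbered along the board from its left (+y) end to its right; origin: its centre, on the board's top face, on which the houses stand; its y runs along the row
- star: flat yellow star, 32 mm across, 6 mm high, fixed on the board beyond one end of the row, about 50 mm from the nearest doily's centre: the tallest house's end. Either end, changing from start to start. Origin at its centre, on the board's top face
- heart: flat red heart, about 30 mm across, 6 mm high, fixed on the board beyond the other end of the row: the shortest house's end. Origin at its centre, on the board's top face
Mind the look-alikes: they are no part of the job. Leave any black look-alike of the part that bears house_50_mid alone.

How it is judged:
By the outcome, as a careful person would: the job done as asked, in the order asked, and still so for the second after the job is handed in, with the robot touching nothing.
It also fails if it takes over 120 s, if anything falls off the work surface, if the arm or the gripper's body presses on something with over 40 N, if the wrist force passes 120 N, or if a joint passes its speed limit or range.

## Working session

There is one attempt and no reset: what is moved stays moved. The work goes in short steps, Python scripts to look and compute and a shell command to move; the robot and the scene stay as the last step left them, time stands still between calls to the robot, and variables do not carry over. Pictures are saved under pics/ and viewed, at most 14 in all, crops included, and the job is handed in when it is done.

```bash
ls; mkdir -p pics; python3 - <<'E'
from cell import manip, optics
import cv2,numpy as np
for n in("top","side"):
    p,d=optics.camera(n); cv2.imwrite(f"pics/{n}0.png",p[:,:,::-1]); np.savez(f"{n}0.npz",p=p,d=d)
    c=optics.calibration(n); print(n,np.round(c["camera_matrix"],1).tolist(),np.round(c["R"],3).tolist(),np.round(c["t"],1).tolist())
s=manip.read_state();print(s)
a=cv2.imread("pics/top0.png");b=cv2.imread("pics/side0.png")
cv2.imwrite("pics/both0.png",cv2.resize(np.vstack([a,b]),(800,1200))[:, :]) 
E
```

```text
pics
top [[383.9, 0.0, 259.4], [0.0, 383.9, 190.8], [0.0, 0.0, 1.0]] [[0.022, -1.0, 0.001], [-0.994, -0.022, -0.108], [0.108, 0.002, -0.994]] [11.0, 465.5, 1022.3]
side [[455.6, 0.0, 259.4], [0.0, 455.6, 206.4], [0.0, 0.0, 1.0]] [[0.706, -0.707, -0.023], [-0.407, -0.379, -0.831], [0.579, 0.596, -0.556]] [-297.1, 225.3, 1267.8]
{'clock': 0.1, 'joints': array([-1.24659590e+00,  3.00379147e-01,  1.52147498e+00, -4.28878851e-06,
        1.32066872e+00, -6.66033210e-02]), 'qd': array([ 0.00030931, -0.00065338, -0.00330715, -0.0003382 ,  0.00092594,
        0.00078751]), 'effort': array([-8.93315628e-04, -5.32644582e+01, -3.53282475e+01,  7.09276437e-02,
        2.35144689e-02, -6.84691327e-05]), 'eef_pos': array([ 209.44035586, -508.33573629,  204.98164294]), 'eef_rot': array([-3.14066424e+00, -5.77632722e-05,  3.90804781e-01]), 'wrist_force': array([ 0.48443108,  0.75198074, -0.05713791]), 'moment': array([-0.00727315,  0.00424251, -0.03650198]), 'finger_force': 0.0, 'finger_gap': 94.14314782548573}
```

View pics/top0.png

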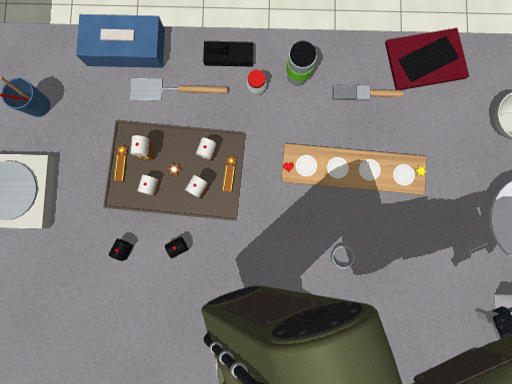

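View pics/side0.png

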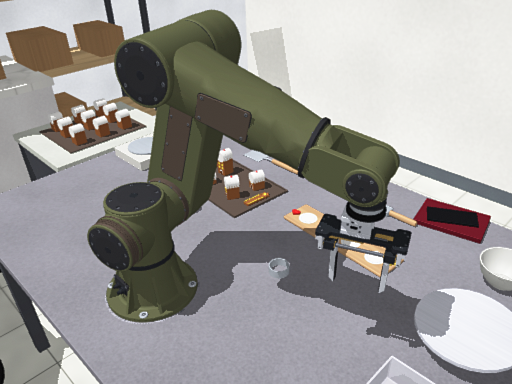

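The top view shows four white roofs on the tray at (140,145), (205,148), (148,184) and (197,186). The two black look-alikes are off the tray at (121,249) and (177,246), so I'll leave those alone. The board's heart is at (288,167) on the left and its star at (421,171) on the right.

```bash
cat > h.py <<'E'
from cell import manip, optics
import cv2,numpy as np
def cloud(n,d):
    c=optics.calibration(n);K=c["camera_matrix"];v,u=np.mgrid[:384,:512]
    P=np.stack([(u-K[0,2])/K[0,0]*d,(v-K[1,2])/K[1,1]*d,d],-1)
    return (P-c["t"])@c["R"]
def cast(n,uv,z):
    c=optics.calibration(n);K=c["camera_matrix"];R=c["R"];C=-R.T@c["t"]
    r=R.T@np.linalg.solve(K,[uv[0],uv[1],1]);return C+r*(z-C[2])/r[2]
def blobs(m,lo):
    n,l,s,c=cv2.connectedComponentsWithStats(m.astype(np.uint8));return [(l==i,s[i],c[i]) for i in range(1,n) if s[i,4]>=lo]
E
cat > meas.py <<'E'
from h import *
import sys
if len(sys.argv)>1: p,d=optics.camera("top");cv2.imwrite(f"pics/{sys.argv[1]}.png",p[:,:,::-1])
else: z=np.load("top0.npz");p,d=z["p"],z["d"]
W=cloud("top",d);H=cv2.cvtColor(p,cv2.COLOR_RGB2HSV).astype(int)
white=(H[...,1]<50)&(H[...,2]>140)
x0=np.zeros_like(white);x0[115:225,95:250]=1
for m,s,c in blobs((W[...,2]>38)&x0,40):
    P=W[m];h=np.percentile(P[:,2],97);b=P[P[:,2]>h-12]
    q=P[P[:,2]>h-7][:,:2];e,v=np.linalg.eigh(np.cov((q-q.mean(0)).T));ax=v[:,1]
    r,_,ang=cv2.minAreaRect(b[:,:2].astype(np.float32)),0,0
    mw=m&white;cnt=cv2.findContours(cv2.resize(mw.astype(np.uint8),None,fx=4,fy=4),0,2)[0][0]
    red=m&((H[...,0]<8)|(H[...,0]>172))&(H[...,1]>150)
    v_,u_=np.nonzero(red);rc=cast("top",(u_.mean(),v_.mean()),h)[:2] if len(u_) else None
    print("house px",c.round(),"top z",h.round(1),"xy",q.mean(0).round(1),"ridge deg",np.degrees(np.arctan2(ax[1],ax[0])).round(1),"eig",np.sqrt(e).round(1),"rect",np.round(r[0],1),np.round(r[1],1),round(r[2],1),"dot",rc)
x1=np.zeros_like(white);x1[135:205,270:440]=1
C=np.array(optics.calibration("top")["camera_matrix"])
wd=(H[...,1]<40)&x1&(abs(W[...,2]-12)<10)
for m,s,c in blobs(wd,150):
    k=cv2.findContours(m.astype(np.uint8),0,2)[0][0];(cc,rr)=cv2.minEnclosingCircle(k)
    el=cv2.fitEllipse(k);print("doily",c.round(1),s[4],cast("top",el[0],12)[:2].round(1),el[1])
    
for nm,mk in(("star",(abs(H[...,0]-27)<5)&(H[...,1]>200)&(H[...,2]>180)),("heart",((H[...,0]<6)|(H[...,0]>174))&(H[...,1]>180))):
    for m,s,c in blobs(mk&x1,10): print(nm,c.round(1),s[4],cast("top",c,18)[:2].round(1))
if len(sys.argv)<2:
    print("tray z at decor",[(W[v-2:v+3,u-2:u+3,2].max().round(1),W[v,u,:2].round()) for u,v in((174,169),(121,163),(229,175),(175,205))])
    cr=p[110:265,95:440][:,:,::-1];cv2.imwrite("pics/crop0.png",cv2.resize(cr,(796,358),interpolation=cv2.INTER_CUBIC))
E
python3 meas.py
```

```text
house px [141. 146.] top z 100.3 xy [572.6 337.7] ridge deg 176.6 eig [ 7.5 13.3] rect [572.4 337.9] [36.  46.9] 89.0 dot [571.31067019 339.20635989]
house px [206. 148.] top z 70.4 xy [576.1 168.9] ridge deg 161.5 eig [ 7.4 13.3] rect [576.2 168.5] [36.  46.6] 72.7 dot [574.81083567 168.74402918]
house px [146. 184.] top z 56.4 xy [473.1 321.1] ridge deg 67.2 eig [13.3 41.3] rect [427.2 177.4] [346.9  46.7] 72.1 dot [474.52204085 326.15913481]
house px [196. 186.] top z 86.1 xy [470.  186.7] ridge deg 54.1 eig [13.2 24.4] rect [425.6 105.9] [222.9  45.7] 61.0 dot [470.38364793 188.62356715]
doily [306.  165.2] 353 [ 541. -107.] (20.16370391845703, 20.833084106445312)
doily [337.2 167.1] 347 [ 537.5 -193.9] (20.08418846130371, 20.486236572265625)
doily [369.3 169.2] 350 [ 533.6 -283.1] (20.072168350219727, 20.684486389160156)
doily [403.5 174.4] 352 [ 521.2 -378. ] (20.287263870239258, 20.88095474243164)
heart [288.1 166. ] 64 [536.6 -56.8]
tray z at decor [(np.float64(16.5), array([522., 260.])), (np.float64(13.1), array([536., 408.])), (np.float64(1066.7), array([510., 107.])), (np.float64(6.1), array([423., 254.]))]
```

View pics/crop0.png

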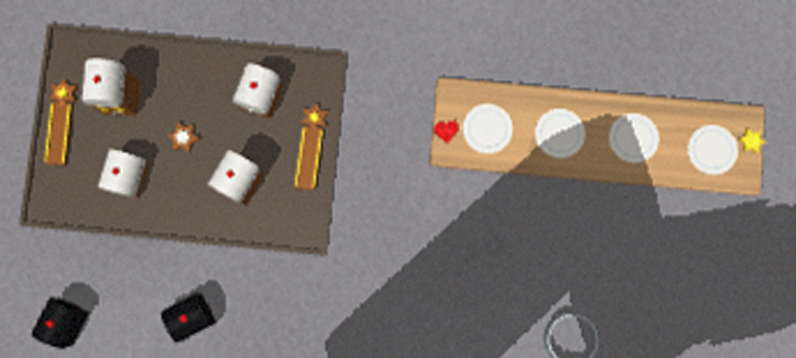

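The roof heights above the tray are unambiguous. At pixel (141,146) is the 95, at (196,186) the 80, at (206,148) the 65 and at (146,184) the 50. The crop shows the black house look-alikes lie outside the tray, so the white 50 at (146,184) is the one meant. The tallest goes to mark_4, next to the star.

```bash
cat > plan.py <<'E'
# usage: plan.py x y z yawdeg -> tool-frame shift and turn
from h import *
import sys
from scipy.spatial.transform import Rotation as Ro
x,y,z,a=map(float,sys.argv[1:5]);s=manip.read_state()
A=Ro.from_euler("xyz",s["eef_rot"]);B=Ro.from_euler("xyz",[np.pi,0,np.radians(a)])
print("shift",A.inv().apply(np.array([x,y,z])-s["eef_pos"]).round(1),"turn",(A.inv()*B).as_rotvec().round(3),"t",round(s["clock"],1),"pos",s["eef_pos"].round(1),"gap",round(s["finger_gap"],1),"F",s["wrist_force"].round(1))
E
sed -i 's/(W\[...,2\]>38)&x0/(W[...,2]>38)\&(W[...,2]<115)\&(d>0)\&x0/' meas.py
python3 meas.py; python3 plan.py 572 338 200 176.6
```

```text
house px [141. 146.] top z 100.3 xy [572.6 337.7] ridge deg 176.6 eig [ 7.5 13.3] rect [572.4 337.9] [36.  46.9] 89.0 dot [571.31067019 339.20635989]
house px [206. 148.] top z 70.4 xy [576.1 168.9] ridge deg 161.5 eig [ 7.4 13.3] rect [576.2 168.5] [36.  46.6] 72.7 dot [574.81083567 168.74402918]
house px [146. 184.] top z 56.0 xy [475.4 325.5] ridge deg 166.7 eig [ 6.8 13.6] rect [475.2 324.5] [37.4 46.2] 78.1 dot [474.57897391 326.30125871]
house px [196. 186.] top z 85.6 xy [471.5 188.7] ridge deg 148.0 eig [ 7.3 13.4] rect [470.9 187.8] [35.9 45.6] 61.7 dot [470.4381398  188.70120356]
doily [306.  165.2] 353 [ 541. -107.] (20.16370391845703, 20.833084106445312)
doily [337.2 167.1] 347 [ 537.5 -193.9] (20.08418846130371, 20.486236572265625)
doily [369.3 169.2] 350 [ 533.6 -283.1] (20.072168350219727, 20.684486389160156)
doily [403.5 174.4] 352 [ 521.2 -378. ] (20.287263870239258, 20.88095474243164)
heart [288.1 166. ] 64 [536.6 -56.8]
tray z at decor [(np.float64(16.5), array([522., 260.])), (np.float64(13.1), array([536., 408.])), (np.float64(1066.7), array([510., 107.])), (np.float64(6.1), array([423., 254.]))]
shift [ 657.6 -644.4    5.6] turn [-0.000e+00 -1.000e-03 -2.691e+00] t 0.1 pos [ 209.4 -508.3  205. ] gap 94.1 F [ 0.5  0.8 -0.1]
```

```bash
R='[100,658,-644,5,0,0,-2.67]'; python3 -m crank '[[100,658,-644,5,0,0,-2.67],[100,658,-644,5,0,0,-2.67],[100,658,-644,5,0,0,-2.67],[100,658,-644,5,0,0,-2.67],[100,658,-644,5,0,0,-2.67],[100,658,-644,5,0,0,-2.67],[100,658,-644,5,0,0,-2.67],[100,658,-644,5,0,0,-2.67],[100,658,-644,5,0,0,-2.67],[100,658,-644,5,0,0,-2.67]]' 25; python3 plan.py 572 338 200 177.5
```

```text
clock: 1.1
eef_pos: [406.9, -47.0, 202.8]
eef_rot: [3.141, 0.0, 1.897]
wrist_force: [-0.1, -0.9, -0.1]
finger_gap: 94.1
finger_force: 0.0
shift [311.8 279.7   2.8] turn [ 0.     0.    -1.201] t 1.1 pos [406.9 -47.  202.8] gap 94.1 F [-0.1 -0.9 -0.1]
```

```bash
python3 -m crank '[[75,311,280,3,0,0,-1.2],[75,311,280,3,0,0,-1.2],[75,311,280,3,0,0,-1.2],[75,311,280,3,0,0,-1.2],[75,311,280,3,0,0,-1.2],[75,311,280,3,0,0,-1.2],[75,311,280,3,0,0,-1.2],[75,311,280,3,0,0,-1.2],[75,311,280,3,0,0,-1.2],[75,311,280,3,0,0,-1.2]]' 25; python3 plan.py 572 338 130 177.5
python3 - <<'E'
from h import *
p,d=optics.camera("side");cv2.imwrite("pics/s1.png",cv2.resize(p[100:300,120:400,::-1],(784,560)))
E
python3 plan.py 572 338 130 177.5
```

```text
clock: 2.1
eef_pos: [574.5, 336.3, 198.1]
eef_rot: [-3.141, -0.002, 3.093]
wrist_force: [0.3, -0.8, -0.5]
finger_gap: 70.4
finger_force: 0.0
shift [ 2.4  1.6 68.1] turn [-0.001 -0.002 -0.005] t 2.1 pos [574.5 336.3 198.1] gap 70.4 F [ 0.3 -0.8 -0.5]
shift [ 2.4  3.1 68.5] turn [-0.001 -0.001 -0.006] t 2.1 pos [574.3 334.8 198.5] gap 70.2 F [-0.  -0.9  0.1]
```

```bash
python3 -m crank '[[75,2,3,30,0,0,-0.005],[75,2,3,68,0,0,-0.005],[75,2,3,68,0,0,-0.005],[75,2,3,68,0,0,-0.005]]'; python3 plan.py 572 338 29 177.5
```

```text
clock: 2.55
eef_pos: [572.9, 336.5, 132.8]
eef_rot: [-3.141, -0.0, 3.095]
wrist_force: [0.6, 0.2, 0.3]
finger_gap: 70.1
finger_force: 0.0
shift [  0.9   1.4 103.8] turn [-0.    -0.    -0.003] t 2.5 pos [572.9 336.5 132.8] gap 70.1 F [0.6 0.2 0.3]
```

```bash
python3 - <<'E'
from h import *
p,d=optics.camera("side");cv2.imwrite("pics/s1.png",cv2.resize(p[100:300,120:400,::-1],(784,560)))
E
```

```text
(no output)
```

View pics/s1.png

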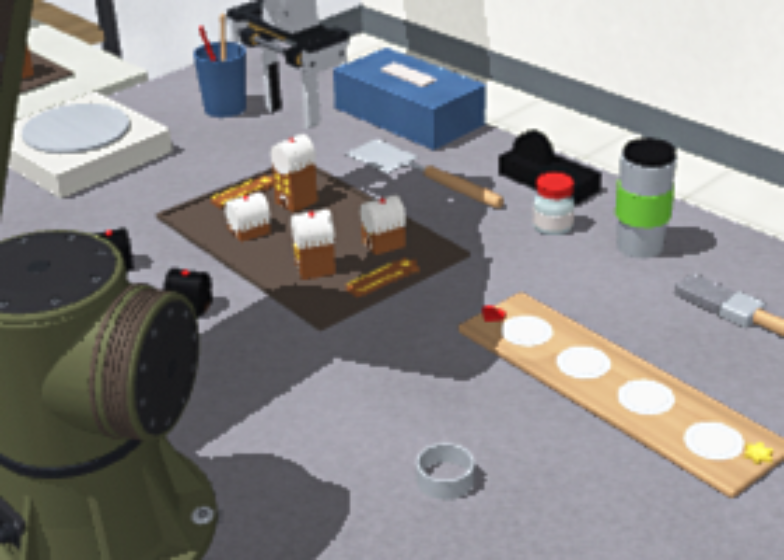

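The side view shows the fingers above the 95 mm house at crop (293,165), and all four doilies are now unshadowed. Next I go down and grip.

```bash
python3 -m crank '[[75,1,1,30,0,0,0],[75,1,1,60,0,0,0],[75,1,1,90,0,0,0],[75,1,1,104,0,0,0],[75,1,1,104,0,0,0],[75,1,1,104,0,0,0],[30,1,1,104,0,0,0],[30,1,1,104,0,0,0],[30,1,1,104,0,0,0],[30,1,1,104,0,0,0]]' 25;  python3 -m crank '[[30,0,0,0,0,0,0],[30,0,0,0,0,0,0],[30,0,0,0,0,0,0]]'
sed -n '/^x1=/,$p' meas.py > /dev/null; python3 - <<'E'
from h import *
for n,x in(("top",(270,440,135,205)),("side",(270,430,190,290))):
    p,d=optics.camera(n);H=cv2.cvtColor(p,cv2.COLOR_RGB2HSV).astype(int);m=np.zeros((384,512),bool);m[x[2]:x[3],x[0]:x[1]]=1
    W=cloud(n,d)
    for mm,s,c in blobs(m&(H[...,1]<40)&(abs(W[...,2]-12)<12)&(W[...,0]>490)&(W[...,0]<570),100):
        el=cv2.fitEllipse(cv2.findContours(mm.astype(np.uint8),0,1)[0][0]);print(n,np.round(el[0],1),s[4],cast(n,el[0],12)[:2].round(1),cast(n,c,12)[:2].round(1),W[mm].mean(0).round(1))
E
```

```text
clock: 3.6
eef_pos: [572.0, 338.5, 28.2]
eef_rot: [3.141, 0.001, 3.096]
wrist_force: [0.5, -0.1, 0.5]
finger_gap: 41.7
finger_force: 0.5
clock: 3.9
eef_pos: [572.0, 338.5, 28.1]
eef_rot: [3.141, 0.0, 3.096]
wrist_force: [-1.3, 0.9, 4.5]
finger_gap: 39.8
finger_force: 25.0
top [306.  165.2] 356 [ 541.  -106.9] [ 540.9 -106.9] [ 541.  -106.9   11.9]
top [337.3 167.2] 354 [ 537.4 -194.1] [ 537.4 -194. ] [ 537.4 -194.    12.1]
top [369.3 169.2] 357 [ 533.7 -283. ] [ 533.6 -283. ] [ 533.6 -282.9   12.2]
top [403.5 174.3] 360 [ 521.5 -377.9] [ 521.5 -377.9] [ 521.5 -377.9   12.1]
side [307.5 217.8] 154 [ 537.9 -108.1] [ 538.  -108.1] [ 538.8 -107.5   11.4]
side [327.9 229. ] 169 [ 534.5 -195.4] [ 534.4 -195.5] [ 535.1 -195.    11.5]
side [350.3 241.5] 195 [ 530.7 -284.6] [ 530.7 -284.5] [ 531.3 -284.1   11.5]
side [374.6 257. ] 223 [ 519.1 -379.2] [ 519.1 -379.2] [ 519.6 -378.8   11.6]
```

Gripped (gap 39.8 mm, 25 N). Averaging both views puts the marks at M1 (539.5,-107.5), M2 (536,-194.7), M3 (532.2,-283.7) and M4 (520.3,-378.5). Lifting now.

```bash
python3 -m crank '[[30,0,0,-5,0,0,0],[30,0,0,-20,0,0,0],[30,0,0,-45,0,0,0],[30,0,0,-70,0,0,0],[30,0,0,-95,0,0,0],[30,0,0,-110,0,0,0],[30,0,0,-110,0,0,0],[30,0,0,-110,0,0,0]]' 30;python3 plan.py 520.3 -378.5 137 86.5
```

```text
clock: 4.8
eef_pos: [571.5, 338.2, 137.0]
eef_rot: [-3.141, -0.001, 3.096]
wrist_force: [0.4, -0.2, -1.0]
finger_gap: 40.1
finger_force: 30.0
shift [ 1.840e+01 -7.183e+02  3.000e-01] turn [-1.000e-03 -0.000e+00  1.586e+00] t 4.8 pos [571.5 338.2 137. ] gap 40.1 F [ 0.4 -0.2 -1. ]
```

```bash
python3 -m crank '[[30,0,-12,0,0,0,0.03],[30,1,-36,0,0,0,0.09],[30,2,-72,0,0,0,0.17],[30,3,-108,0,0,0,0.26],[30,4,-144,0,0,0,0.35],[30,5,-180,0,0,0,0.44],[30,6,-216,0,0,0,0.53],[30,7,-252,0,0,0,0.62],[30,8,-288,0,0,0,0.71],[30,8,-324,0,0,0,0.8]]';python3 plan.py 520.3 -378.5 137 86.5
```

```text
clock: 5.8
eef_pos: [547.8, 13.1, 136.7]
eef_rot: [-3.14, -0.001, 2.29]
wrist_force: [0.0, 0.8, -0.5]
finger_gap: 39.9
finger_force: 30.0
shift [-2.763e+02 -2.788e+02 -2.000e-01] turn [-0.002 -0.001  0.781] t 5.8 pos [547.8  13.1 136.7] gap 39.9 F [ 0.   0.8 -0.5]
```

```bash
python3 -m crank '[[30,-25,-25,0,0,0,0.08],[30,-50,-50,0,0,0,0.16],[30,-75,-75,0,0,0,0.24],[30,-100,-100,0,0,0,0.32],[30,-125,-125,0,0,0,0.4],[30,-150,-150,0,0,0,0.48],[30,-175,-176,0,0,0,0.56],[30,-200,-202,0,0,0,0.64],[30,-225,-227,0,0,0,0.72],[30,-250,-252,0,0,0,0.78]]'; python3 -m crank '[[30,-18,-19,0,0,0,0],[30,-26,-27,0,0,0,0],[30,-26,-27,0,0,0,0],[30,-26,-27,0,0,0,0]]';python3 plan.py 520.3 -378.5 38.5 86.5
```

```text
clock: 6.8
eef_pos: [524.8, -340.8, 136.5]
eef_rot: [-3.14, -0.001, 1.511]
wrist_force: [0.2, 0.3, -0.7]
finger_gap: 39.6
finger_force: 30.0
clock: 7.2
eef_pos: [497.9, -362.9, 137.5]
eef_rot: [-3.141, -0.0, 1.516]
wrist_force: [0.4, 0.3, -1.6]
finger_gap: 39.7
finger_force: 30.0
shift [-14.4  23.2  99. ] turn [-0.    -0.     0.006] t 7.2 pos [ 497.9 -362.9  137.5] gap 39.7 F [ 0.4  0.3 -1.6]
```

```bash
python3 -m crank '[[30,-7,12,10,0,0,0],[30,-14,23,30,0,0,0],[30,-14,23,55,0,0,0],[30,-14,23,75,0,0,0],[30,-14,23,87,0,0,0],[30,-14,23,93,0,0,0],[30,-14,23,96,0,0,0],[30,-14,23,96,0,0,0]]';python3 plan.py 520.3 -378.5 37 86.5
python3 - <<'E'
from h import *
p,d=optics.camera("side");cv2.imwrite("pics/s2.png",cv2.resize(p[170:310,270:450,::-1],(720,560)))
p,d=optics.camera("top");cv2.imwrite("pics/t2.png",cv2.resize(p[110:220,270:450,::-1],(720,440)))
E
```

```text
clock: 8.0
eef_pos: [520.3, -378.8, 42.2]
eef_rot: [3.141, 0.0, 1.516]
wrist_force: [-0.5, 0.4, -0.5]
finger_gap: 39.7
finger_force: 30.0
shift [ 0.3 -0.   5.2] turn [0.001 0.    0.006] t 8.0 pos [ 520.3 -378.8   42.2] gap 39.7 F [-0.5  0.4 -0.5]
```

View pics/s2.png

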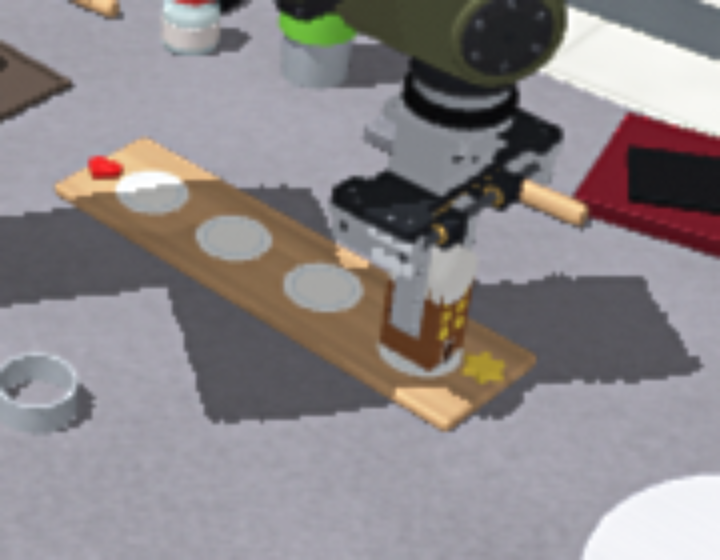

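The house is upright just above doily 4, at crop (425,345), so I lower it gently.

```bash
python3 -m crank '[[30,0,0,1,0,0,0],[30,0,0,2,0,0,0],[30,0,0,3,0,0,0],[30,0,0,4,0,0,0],[30,0,0,4,0,0,0],[30,0,0,4,0,0,0]]'; python3 -m crank '[[30,0,0,0.5,0,0,0],[30,0,0,1,0,0,0],[30,0,0,1,0,0,0]]'
```

```text
clock: 8.7
eef_pos: [520.0, -378.8, 37.7]
eef_rot: [-3.141, -0.0, 1.516]
wrist_force: [0.4, -0.9, -1.0]
finger_gap: 39.8
finger_force: 30.0
clock: 9.0
eef_pos: [520.0, -378.9, 37.1]
eef_rot: [3.141, 0.0, 1.516]
wrist_force: [-2.1, 1.7, 4.7]
finger_gap: 40.1
finger_force: 30.0
```

Contact felt. Release and retreat.

```bash
python3 -m crank '[[50,0,0,0,0,0,0],[65,0,0,0,0,0,0],[75,0,0,0,0,0,0],[75,0,0,-10,0,0,0],[75,0,0,-35,0,0,0],[75,0,0,-70,0,0,0],[75,0,0,-105,0,0,0],[75,0,0,-125,0,0,0],[75,0,0,-125,0,0,0]]';python3 plan.py 471 188 160 150
```

```text
clock: 9.9
eef_pos: [520.9, -379.6, 165.9]
eef_rot: [3.137, 0.004, 1.516]
wrist_force: [0.3, 0.6, -0.5]
finger_gap: 70.4
finger_force: 0.0
shift [564.  -81.1   3.5] turn [ 0.002  0.006 -1.102] t 9.9 pos [ 520.9 -379.6  165.9] gap 70.4 F [ 0.3  0.6 -0.5]
```

```bash
python3 -m crank '[[75,564,-81,3,0,0,-1.1],[75,564,-81,3,0,0,-1.1],[75,564,-81,3,0,0,-1.1],[75,564,-81,3,0,0,-1.1],[75,564,-81,3,0,0,-1.1],[75,564,-81,3,0,0,-1.1],[75,564,-81,3,0,0,-1.1],[75,564,-81,3,0,0,-1.1],[75,564,-81,3,0,0,-1.1],[75,564,-81,3,0,0,-1.1]]' 25; python3 plan.py 471 188 120 150; python3 - <<'E'
from h import *
p,d=optics.camera("side");cv2.imwrite("pics/s3.png",cv2.resize(p[100:310,170:450,::-1],(747,560)))
E
```

```text
clock: 10.9
eef_pos: [475.3, 121.1, 158.6]
eef_rot: [-3.141, -0.001, 2.616]
wrist_force: [0.9, -0.3, 0.0]
finger_gap: 70.6
finger_force: 0.0
shift [37.3 55.7 38.6] turn [-0.    -0.001 -0.002] t 10.9 pos [475.3 121.1 158.6] gap 70.6 F [ 0.9 -0.3  0. ]
```

View pics/s3.png

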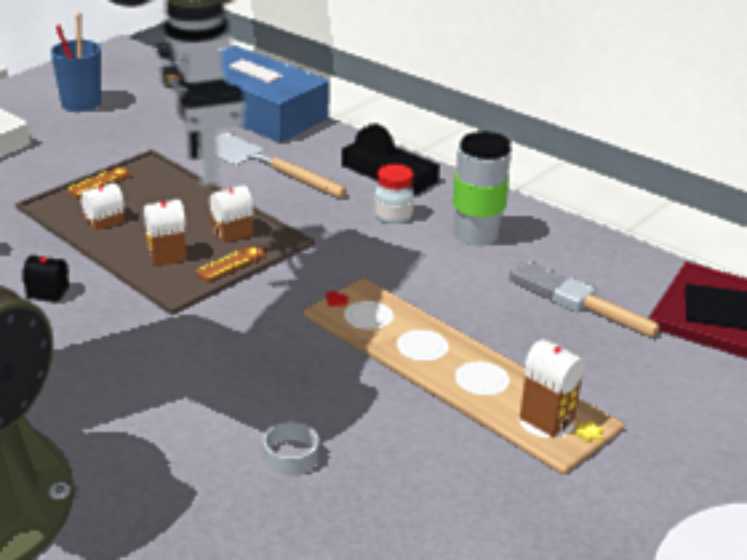

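The 95 mm house stands upright on doily 4, next to the star. The 80 mm house is next.

```bash
python3 -m crank '[[75,20,30,20,0,0,0],[75,37,55,38,0,0,0],[75,37,55,38,0,0,0],[75,37,55,38,0,0,0]]'; python3 plan.py 471 188 24 150
python3 - <<'E'
from h import *
W=None
for n,z in(("top",107),("side",107)):
    p,d=optics.camera(n);W=cloud(n,d);H=cv2.cvtColor(p,cv2.COLOR_RGB2HSV).astype(int)
    r=((H[...,0]<8)|(H[...,0]>172))&(H[...,1]>150)&(W[...,2]>90)&(W[...,2]<120)&(W[...,1]<-330)&(W[...,1]>-430)&(W[...,0]<600)
    v,u=np.nonzero(r);print(n,len(u),cast(n,(u.mean(),v.mean()),z).round(1))
E
```

```text
clock: 11.35
eef_pos: [471.3, 185.4, 120.4]
eef_rot: [-3.14, -0.001, 2.617]
wrist_force: [0.4, -1.0, -0.3]
finger_gap: 70.6
finger_force: 0.0
shift [ 1.5  2.2 96.4] turn [-0.001 -0.001 -0.001] t 11.3 pos [471.3 185.4 120.4] gap 70.6 F [ 0.4 -1.  -0.3]
top 5 [ 519.6 -378.5  107. ]
side 3 [ 520.6 -378.5  107. ]
```

Placed at (520,-378.5), which matches M4. Descend and grip the 80.

```bash
python3 -m crank '[[75,1.5,2,30,0,0,0],[75,1.5,2,60,0,0,0],[75,1.5,2,85,0,0,0],[75,1.5,2,96,0,0,0],[75,1.5,2,96,0,0,0],[75,1.5,2,96,0,0,0],[30,1.5,2,96,0,0,0],[30,1.5,2,96,0,0,0],[30,1.5,2,96,0,0,0],[30,1.5,2,96,0,0,0]]' 25;  python3 -m crank '[[30,0,0,0,0,0,0],[30,0,0,0,0,0,0],[30,0,0,0,0,0,0]]'; python3 -m crank '[[30,0,0,-5,0,0,0],[30,0,0,-20,0,0,0],[30,0,0,-45,0,0,0],[30,0,0,-70,0,0,0],[30,0,0,-95,0,0,0],[30,0,0,-110,0,0,0],[30,0,0,-110,0,0,0],[30,0,0,-110,0,0,0]]' 30;python3 plan.py 532.2 -283.7 134 86.5
```

```text
clock: 12.45
eef_pos: [471.7, 187.9, 25.5]
eef_rot: [3.141, 0.0, 2.616]
wrist_force: [0.5, 0.7, 0.7]
finger_gap: 42.4
finger_force: 0.4
clock: 12.75
eef_pos: [471.7, 187.9, 25.4]
eef_rot: [3.141, 0.0, 2.616]
wrist_force: [-0.1, 0.1, 5.6]
finger_gap: 40.0
finger_force: 24.9
clock: 13.55
eef_pos: [471.2, 187.7, 134.5]
eef_rot: [-3.141, -0.0, 2.616]
wrist_force: [-1.1, -0.3, -1.8]
finger_gap: 40.0
finger_force: 29.9
shift [-289.3 -377.2    0.6] turn [-1.000e-03 -0.000e+00  1.106e+00] t 13.6 pos [471.2 187.7 134.5] gap 40.0 F [-1.1 -0.3 -1.8]
```

```bash
python3 -m crank '[[30,-10,-12,0,0,0,0.04],[30,-34,-43,0,0,0,0.14],[30,-60,-78,0,0,0,0.25],[30,-87,-113,0,0,0,0.36],[30,-114,-148,0,0,0,0.47],[30,-141,-183,0,0,0,0.58],[30,-168,-218,0,0,0,0.69],[30,-195,-253,0,0,0,0.8],[30,-222,-288,0,0,0,0.91],[30,-246,-320,0,0,0,1.02]]';python3 plan.py 532.2 -283.7 134 86.5
```

```text
clock: 14.55
eef_pos: [523.1, -214.3, 133.5]
eef_rot: [-3.14, -0.001, 1.591]
wrist_force: [1.3, 0.5, -0.6]
finger_gap: 40.1
finger_force: 29.9
shift [-69.6   7.7  -0.6] turn [-0.002 -0.001  0.081] t 14.6 pos [ 523.1 -214.3  133.5] gap 40.1 F [ 1.3  0.5 -0.6]
```

```bash
python3 -m crank '[[30,-26,3,0,0,0,0.04],[30,-48,5,0,0,0,0.081],[30,-62,7,15,0,0,0.081],[30,-70,8,40,0,0,0.081],[30,-70,8,65,0,0,0.081],[30,-70,8,82,0,0,0.081],[30,-70,8,92,0,0,0.081],[30,-70,8,95,0,0,0.081],[30,-70,8,95,0,0,0.081],[30,-70,8,95,0,0,0.081]]';python3 plan.py 532.2 -283.7 34.4 86.5
```

```text
clock: 15.55
eef_pos: [533.8, -282.3, 40.8]
eef_rot: [3.141, 0.001, 1.515]
wrist_force: [1.1, 0.0, -1.8]
finger_gap: 40.0
finger_force: 29.9
shift [-1.5 -1.5  6.4] turn [0.001 0.001 0.005] t 15.6 pos [ 533.8 -282.3   40.8] gap 40.0 F [ 1.1  0.  -1.8]
```

```bash
python3 -m crank '[[30,-1.5,-1.5,1,0,0,0],[30,-1.5,-1.5,2,0,0,0],[30,-1.5,-1.5,3,0,0,0],[30,-1.5,-1.5,4,0,0,0],[30,-1.5,-1.5,5,0,0,0],[30,-1.5,-1.5,5,0,0,0],[30,-1.5,-1.5,5,0,0,0]]'; python3 -m crank '[[30,0,0,0.5,0,0,0],[30,0,0,1,0,0,0],[30,0,0,1,0,0,0]]'
```

```text
clock: 16.25
eef_pos: [531.8, -283.6, 35.1]
eef_rot: [-3.142, -0.0, 1.515]
wrist_force: [0.3, 0.2, -2.2]
finger_gap: 39.8
finger_force: 29.9
clock: 16.55
eef_pos: [531.9, -283.6, 34.4]
eef_rot: [3.141, 0.0, 1.515]
wrist_force: [-2.3, 1.4, 3.5]
finger_gap: 40.2
finger_force: 29.9
```

Contact again. Release, retreat and go to the 65 mm house.

```bash
python3 -m crank '[[50,0,0,0,0,0,0],[65,0,0,0,0,0,0],[75,0,0,0,0,0,0],[75,0,0,-10,0,0,0],[75,0,0,-35,0,0,0],[75,0,0,-70,0,0,0],[75,0,0,-105,0,0,0],[75,0,0,-125,0,0,0],[75,0,0,-125,0,0,0]]';python3 plan.py 575.5 168.8 130 162
```

```text
clock: 17.45
eef_pos: [532.9, -284.2, 162.9]
eef_rot: [3.136, 0.003, 1.515]
wrist_force: [0.3, -0.9, 0.4]
finger_gap: 70.5
finger_force: 0.0
shift [454.8  17.   31.8] turn [ 0.003  0.006 -1.313] t 17.4 pos [ 532.9 -284.2  162.9] gap 70.5 F [ 0.3 -0.9  0.4]
```

```bash
python3 -m crank '[[75,200,8,0,0,0,-1.31],[75,200,8,0,0,0,-1.31],[75,200,8,0,0,0,-1.31],[75,200,8,0,0,0,-1.31],[75,455,17,31,0,0,-1.31],[75,455,17,31,0,0,-1.31],[75,455,17,31,0,0,-1.31],[75,455,17,31,0,0,-1.31],[75,455,17,31,0,0,-1.31],[75,455,17,31,0,0,-1.31]]' 25; python3 plan.py 575.5 168.8 130 162
```

```text
clock: 18.45
eef_pos: [573.2, 174.1, 126.3]
eef_rot: [-3.141, -0.002, 2.833]
wrist_force: [-0.4, -0.0, -0.4]
finger_gap: 70.1
finger_force: 0.0
shift [-3.8 -4.4 -3.7] turn [-0.001 -0.002  0.005] t 18.4 pos [573.2 174.1 126.3] gap 70.1 F [-0.4 -0.  -0.4]
```

```bash
python3 -m crank '[[75,0,0,0,0,0,0],[75,0,0,0,0,0,0]]'; python3 plan.py 575.5 168.8 16 162; python3 meas.py t4
```

```text
clock: 18.65
eef_pos: [574.2, 168.6, 127.8]
eef_rot: [-3.141, -0.0, 2.823]
wrist_force: [0.3, -0.4, -0.1]
finger_gap: 70.3
finger_force: 0.0
shift [ -1.3   0.6 111.8] turn [-0.001 -0.    -0.004] t 18.6 pos [574.2 168.6 127.8] gap 70.3 F [ 0.3 -0.4 -0.1]
house px [143. 183.] top z 55.9 xy [474.3 329.6] ridge deg 170.7 eig [ 5.  13.1] rect [476.6 332.2] [23.1 45.8] 78.8 dot [474.3422126  325.52320715]
doily [306.  165.2] 347 [ 541.3 -106.9] (19.971635818481445, 20.66703224182129)
doily [337.3 167.2] 355 [ 537.2 -194.2] (20.273216247558594, 20.874954223632812)
heart [288. 166.] 62 [536.6 -56.5]
```

View pics/t4.png

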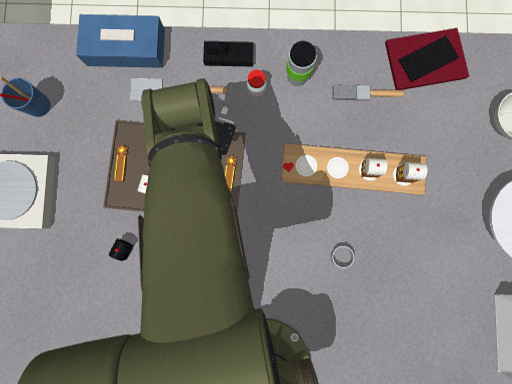

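The top view shows the 80 and 95 houses upright on doilies 3 and 4, at (375,168) and (410,173). The arm covers the 65 mm house, whose position was measured earlier.

```bash
python3 -m crank '[[75,-1,0.5,30,0,0,0],[75,-1,0.5,60,0,0,0],[75,-1,0.5,90,0,0,0],[75,-1,0.5,111,0,0,0],[75,-1,0.5,111,0,0,0],[75,-1,0.5,111,0,0,0],[30,-1,0.5,111,0,0,0],[30,-1,0.5,111,0,0,0],[30,-1,0.5,111,0,0,0],[30,-1,0.5,111,0,0,0]]' 25;  python3 -m crank '[[30,0,0,0,0,0,0],[30,0,0,0,0,0,0],[30,0,0,0,0,0,0]]'; python3 -m crank '[[30,0,0,-5,0,0,0],[30,0,0,-20,0,0,0],[30,0,0,-45,0,0,0],[30,0,0,-70,0,0,0],[30,0,0,-95,0,0,0],[30,0,0,-110,0,0,0],[30,0,0,-110,0,0,0],[30,0,0,-110,0,0,0]]' 30;python3 plan.py 536 -194.7 126 86.5
```

```text
clock: 19.7
eef_pos: [575.6, 170.0, 17.6]
eef_rot: [3.141, 0.001, 2.825]
wrist_force: [-1.4, -0.4, -0.4]
finger_gap: 41.8
finger_force: 0.0
clock: 20.0
eef_pos: [575.5, 169.9, 17.5]
eef_rot: [3.141, 0.0, 2.825]
wrist_force: [-2.0, 0.4, 5.3]
finger_gap: 39.6
finger_force: 25.0
clock: 20.8
eef_pos: [575.1, 169.8, 126.5]
eef_rot: [-3.141, -0.001, 2.825]
wrist_force: [-0.3, 0.7, -2.1]
finger_gap: 39.8
finger_force: 30.0
shift [ -76.4 -358.6    0.6] turn [-1.000e-03 -0.000e+00  1.315e+00] t 20.8 pos [575.1 169.8 126.5] gap 39.8 F [-0.3  0.7 -2.1]
```

```bash
python3 -m crank '[[30,-2,-11,0,0,0,0.05],[30,-8,-40,0,0,0,0.16],[30,-15,-72,0,0,0,0.28],[30,-22,-105,0,0,0,0.4],[30,-29,-138,0,0,0,0.52],[30,-36,-171,0,0,0,0.64],[30,-43,-204,0,0,0,0.76],[30,-50,-237,0,0,0,0.88],[30,-57,-270,0,0,0,1],[30,-64,-300,0,0,0,1.12]]';python3 plan.py 536 -194.7 126 86.5
```

```text
clock: 21.8
eef_pos: [541.8, -136.5, 125.6]
eef_rot: [-3.139, -0.001, 1.7]
wrist_force: [-0.2, -0.0, -1.3]
finger_gap: 39.9
finger_force: 30.0
shift [-57.  -13.2  -0.4] turn [-0.002 -0.001  0.19 ] t 21.8 pos [ 541.8 -136.5  125.6] gap 39.9 F [-0.2 -0.  -1.3]
```

```bash
python3 -m crank '[[30,-22,-5,0,0,0,0.08],[30,-42,-10,0,0,0,0.15],[30,-54,-12,15,0,0,0.19],[30,-57,-13,40,0,0,0.19],[30,-57,-13,65,0,0,0.19],[30,-57,-13,82,0,0,0.19],[30,-57,-13,92,0,0,0.19],[30,-57,-13,95,0,0,0.19],[30,-57,-13,95,0,0,0.19],[30,-57,-13,95,0,0,0.19]]';python3 plan.py 536 -194.7 26.5 86.5
```

```text
clock: 22.8
eef_pos: [537.9, -193.4, 32.7]
eef_rot: [3.141, 0.0, 1.515]
wrist_force: [0.8, 0.1, -0.6]
finger_gap: 40.1
finger_force: 30.0
shift [-1.4 -1.8  6.2] turn [0.001 0.    0.005] t 22.8 pos [ 537.9 -193.4   32.7] gap 40.1 F [ 0.8  0.1 -0.6]
```

```bash
python3 -m crank '[[30,-1.4,-1.8,1,0,0,0],[30,-1.4,-1.8,2,0,0,0],[30,-1.4,-1.8,3,0,0,0],[30,-1.4,-1.8,4,0,0,0],[30,-1.4,-1.8,5,0,0,0],[30,-1.4,-1.8,5,0,0,0],[30,-1.4,-1.8,5,0,0,0]]'; python3 -m crank '[[30,0,0,0.5,0,0,0],[30,0,0,1,0,0,0],[30,0,0,1,0,0,0]]'
```

```text
clock: 23.5
eef_pos: [535.6, -194.6, 27.1]
eef_rot: [-3.142, -0.0, 1.515]
wrist_force: [0.5, 0.1, -1.3]
finger_gap: 40.1
finger_force: 30.0
clock: 23.8
eef_pos: [535.7, -194.7, 26.5]
eef_rot: [3.141, 0.0, 1.515]
wrist_force: [-2.1, 1.3, 5.1]
finger_gap: 39.7
finger_force: 30.0
```

```bash
python3 -m crank '[[50,0,0,0,0,0,0],[65,0,0,0,0,0,0],[75,0,0,0,0,0,0],[75,0,0,-10,0,0,0],[75,0,0,-35,0,0,0],[75,0,0,-70,0,0,0],[75,0,0,-105,0,0,0],[75,0,0,-115,0,0,0],[75,0,0,-115,0,0,0]]';python3 plan.py 475 325.7 110 167.5
```

```text
clock: 24.7
eef_pos: [536.2, -194.9, 142.9]
eef_rot: [3.139, 0.001, 1.515]
wrist_force: [0.2, 0.1, -0.5]
finger_gap: 70.2
finger_force: 0.0
shift [516.4 -90.3  32.1] turn [ 0.002  0.003 -1.409] t 24.7 pos [ 536.2 -194.9  142.9] gap 70.2 F [ 0.2  0.1 -0.5]
```

```bash
python3 -m crank '[[75,300,-52,0,0,0,-1.41],[75,300,-52,0,0,0,-1.41],[75,300,-52,0,0,0,-1.41],[75,300,-52,0,0,0,-1.41],[75,516,-90,32,0,0,-1.41],[75,516,-90,32,0,0,-1.41],[75,516,-90,32,0,0,-1.41],[75,516,-90,32,0,0,-1.41],[75,516,-90,32,0,0,-1.41],[75,516,-90,32,0,0,-1.41]]' 25; python3 plan.py 475 325.7 110 167.5
```

```text
clock: 25.7
eef_pos: [476.3, 302.2, 109.9]
eef_rot: [-3.14, -0.002, 2.931]
wrist_force: [0.8, -0.3, -0.1]
finger_gap: 70.8
finger_force: 0.0
shift [ 6.2 22.7 -0.2] turn [-0.001 -0.002  0.007] t 25.7 pos [476.3 302.2 109.9] gap 70.8 F [ 0.8 -0.3 -0.1]
```

```bash
python3 -m crank '[[75,6,22,10,0,0,0],[75,6,22,30,0,0,0],[75,6,22,30,0,0,0],[75,6,22,30,0,0,0],[75,6,22,30,0,0,0]]'; python3 plan.py 475 325.7 6.5 167.5
python3 - <<'E'
from h import *
p,d=optics.camera("side");cv2.imwrite("pics/s5.png",cv2.resize(p[140:280,190:410,::-1],(792,504)))
E
```

```text
clock: 26.2
eef_pos: [476.8, 322.9, 82.2]
eef_rot: [3.141, 0.0, 2.924]
wrist_force: [-0.8, 0.3, -1.0]
finger_gap: 70.6
finger_force: 0.0
shift [ 2.4  2.3 75.7] turn [0. 0. 0.] t 26.2 pos [476.8 322.9  82.2] gap 70.6 F [-0.8  0.3 -1. ]
```

View pics/s5.png

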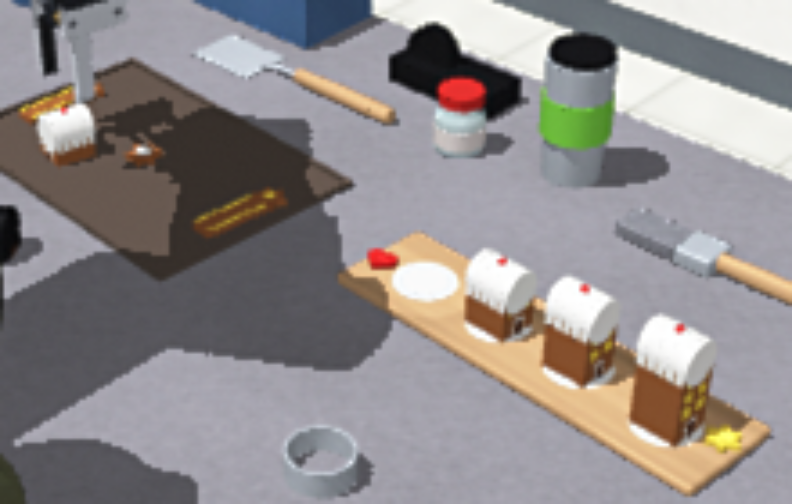

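The side view shows three houses upright on their doilies, rising toward the star. The fingers are above the 50 mm house at crop (67,135), so I grip it.

```bash
python3 -m crank '[[75,2,2,25,0,0,0],[75,2,2,50,0,0,0],[75,2,2,65,0,0,0],[75,2,2,75,0,0,0],[75,2,2,75,0,0,0],[75,2,2,75,0,0,0],[30,2,2,75,0,0,0],[30,2,2,75,0,0,0],[30,2,2,75,0,0,0],[30,2,2,75,0,0,0]]' 25;  python3 -m crank '[[30,0,0,0,0,0,0],[30,0,0,0,0,0,0],[30,0,0,0,0,0,0]]'; python3 -m crank '[[30,0,0,-5,0,0,0],[30,0,0,-20,0,0,0],[30,0,0,-45,0,0,0],[30,0,0,-70,0,0,0],[30,0,0,-95,0,0,0],[30,0,0,-110,0,0,0],[30,0,0,-110,0,0,0],[30,0,0,-110,0,0,0]]' 30;python3 plan.py 539.5 -107.5 117 86.5
```

```text
clock: 27.25
eef_pos: [475.0, 325.8, 6.9]
eef_rot: [3.141, 0.0, 2.925]
wrist_force: [-0.3, 1.1, 0.8]
finger_gap: 42.1
finger_force: 0.5
clock: 27.55
eef_pos: [475.1, 325.8, 6.9]
eef_rot: [3.141, 0.0, 2.925]
wrist_force: [-0.6, 0.7, 3.9]
finger_gap: 39.9
finger_force: 24.9
clock: 28.35
eef_pos: [474.8, 325.6, 116.7]
eef_rot: [3.141, 0.0, 2.925]
wrist_force: [-0.0, -0.7, -0.6]
finger_gap: 39.7
finger_force: 29.9
shift [-1.564e+02 -4.090e+02 -4.000e-01] turn [0.    0.    1.415] t 28.4 pos [474.8 325.6 116.7] gap 39.7 F [-0.  -0.7 -0.6]
```

Place height is 15.9.

```bash
python3 -m crank '[[30,-4,-11,0,0,0,0.05],[30,-16,-42,0,0,0,0.17],[30,-30,-78,0,0,0,0.3],[30,-44,-114,0,0,0,0.43],[30,-58,-150,0,0,0,0.56],[30,-72,-186,0,0,0,0.69],[30,-86,-222,0,0,0,0.82],[30,-100,-258,0,0,0,0.95],[30,-113,-294,0,0,0,1.08],[30,-126,-328,0,0,0,1.2]]';python3 plan.py 539.5 -107.5 117 86.5
```

```text
clock: 29.35
eef_pos: [526.8, -23.4, 115.6]
eef_rot: [-3.14, -0.0, 1.719]
wrist_force: [0.4, 1.4, -0.4]
finger_gap: 40.0
finger_force: 29.9
shift [-85.1   0.1  -1.5] turn [-0.002 -0.     0.21 ] t 29.4 pos [526.8 -23.4 115.6] gap 40.0 F [ 0.4  1.4 -0.4]
```

```bash
python3 -m crank '[[30,-28,0,0,0,0,0.09],[30,-54,0,0,0,0,0.17],[30,-74,0,10,0,0,0.21],[30,-84,0,30,0,0,0.21],[30,-85,0,55,0,0,0.21],[30,-85,0,75,0,0,0.21],[30,-85,0,88,0,0,0.21],[30,-85,0,94,0,0,0.21],[30,-85,0,94,0,0,0.21],[30,-85,0,94,0,0,0.21]]';python3 plan.py 539.5 -107.5 15.9 86.5
```

```text
clock: 30.35
eef_pos: [540.8, -105.8, 23.3]
eef_rot: [3.141, 0.0, 1.515]
wrist_force: [0.3, -0.1, -0.9]
finger_gap: 40.0
finger_force: 29.9
shift [-1.8 -1.3  7.4] turn [0.001 0.    0.005] t 30.4 pos [ 540.8 -105.8   23.3] gap 40.0 F [ 0.3 -0.1 -0.9]
```

```bash
python3 -m crank '[[30,-1.8,-1.3,1,0,0,0],[30,-1.8,-1.3,2,0,0,0],[30,-1.8,-1.3,3,0,0,0],[30,-1.8,-1.3,4,0,0,0],[30,-1.8,-1.3,5,0,0,0],[30,-1.8,-1.3,6,0,0,0],[30,-1.8,-1.3,6,0,0,0],[30,-1.8,-1.3,6,0,0,0]]'; python3 -m crank '[[30,0,0,0.5,0,0,0],[30,0,0,1,0,0,0],[30,0,0,1,0,0,0]]'
```

```text
clock: 31.15
eef_pos: [539.1, -107.5, 16.6]
eef_rot: [-3.142, 0.0, 1.515]
wrist_force: [0.2, 0.7, -0.8]
finger_gap: 39.8
finger_force: 29.9
clock: 31.45
eef_pos: [539.1, -107.5, 15.8]
eef_rot: [3.142, 0.0, 1.515]
wrist_force: [-2.2, 0.2, 3.7]
finger_gap: 40.1
finger_force: 29.9
```

```bash
python3 -m crank '[[50,0,0,0,0,0,0],[65,0,0,0,0,0,0],[75,0,0,0,0,0,0],[75,0,0,-10,0,0,0],[75,0,0,-35,0,0,0],[75,0,0,-70,0,0,0],[75,0,0,-105,0,0,0],[75,0,0,-140,0,0,0],[75,40,0,-150,0,0,0],[75,80,0,-150,0,0,0]]'; python3 -m crank '[[75,45,0,0,0,0,0],[75,90,0,0,0,0,0],[75,135,0,0,0,0,0],[75,160,0,0,0,0,0],[75,160,0,0,0,0,0],[75,160,0,0,0,0,0]]'
python3 - <<'E'
from h import *
I=[]
for n in("top","side"):
    p,d=optics.camera(n);W=cloud(n,d);H=cv2.cvtColor(p,cv2.COLOR_RGB2HSV).astype(int);I.append(p)
    for (x,y),h in zip([(539.5,-107.5),(536,-194.7),(532.2,-283.7),(520.3,-378.5)],(62,77,92,107)):
        r=((H[...,0]<8)|(H[...,0]>172))&(H[...,1]>150)&(abs(W[...,2]-h)<9)&(abs(W[...,0]-x)<30)&(abs(W[...,1]-y)<30)
        v,u=np.nonzero(r);print(n,h,len(u),(cast(n,(u.mean(),v.mean()),h)[:2]-[x,y]).round(1) if len(u) else "")
a=cv2.resize(I[0][120:210,265:445],(720,270));b=cv2.resize(I[1][190:290,240:440],(720,320))
cv2.imwrite("pics/end.png",np.vstack([a,b])[:,:,::-1])
E
```

```text
clock: 32.45
eef_pos: [544.3, -27.3, 168.6]
eef_rot: [3.137, 0.0, 1.513]
wrist_force: [1.7, 1.2, -0.8]
finger_gap: 70.7
finger_force: 0.0
clock: 33.05
eef_pos: [552.4, 132.1, 166.0]
eef_rot: [3.141, 0.0, 1.516]
wrist_force: [-0.7, -0.0, -1.0]
finger_gap: 70.6
finger_force: 0.0
top 62 4 [ 0.1 -0. ]
top 77 4 [0.1 0.2]
top 92 4 [0.5 2.4]
top 107 5 [-0.7 -0. ]
side 62 1 [-0.7  0.4]
side 77 1 [-0.7  0.5]
side 92 2 [0.3 2.7]
side 107 3 [ 0.3 -0. ]
```

View pics/end.png

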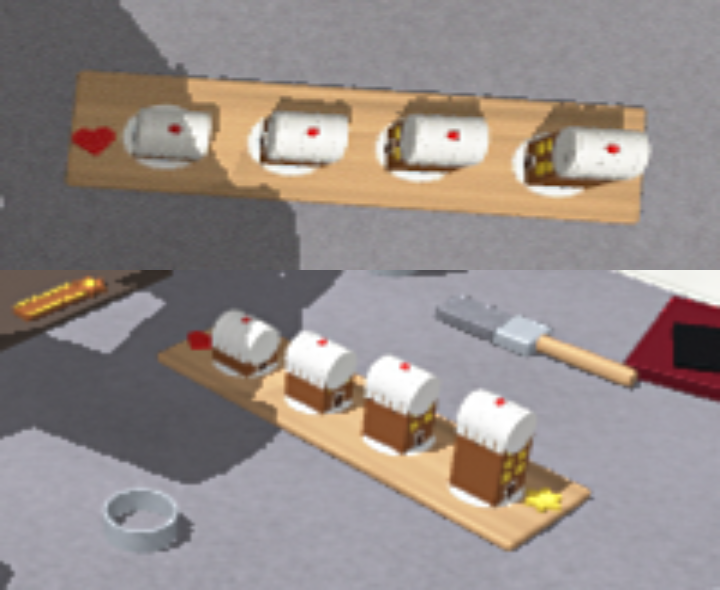

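All four houses are upright within about 3 mm of their doily centres, descending from star to heart, and the arm is clear.

```bash
python3 -c "
from cell import manip
print(manip.sign_off())"
```

```text
the job is handed in; nothing more can be done
None
```

The job is handed in: the four houses stand upright on their doilies, tallest (95 mm) by the star down to shortest (50 mm) by the heart, each within about 3 mm of its doily's centre in the final camera check, at about 33 s of the 120 s allowed.

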